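# Free the eccentric lock and slide the fan carriage into its test dock

### The arm

A 6-joint arm with a two-finger parallel gripper is mounted at the origin on the work surface. World frame = base frame: x ahead of the robot, y to its left, z up, the work surface at z = 0. Lengths are in m, angles in degrees, forces in N, time in s.
With the tool pointing down it reaches from about 0.35 to 0.875 m from the base axis. Payload 4.2 kg.
Tool frame: the origin (TCP) lies between the finger pads; the fingertips stand 11 mm ahead of it and the grasp point (between the pads) lies 8 mm behind it; z points along the fingers, y is the direction in which the jaws open and shut (so a half turn about z gives the same grasp; the last joint's range is limited). The gripper opens to 87 mm and grips with 3 to 60 N. Pads are 19 mm wide; open, the fingers measure 117 mm over their backs; the gripper's body (75 mm by 190 mm) begins 51 mm behind the grasp point.
Start: joints at [-48.438, 22.042, 0.453, 0, -68.411, -14.817], TCP at [0.281, -0.558, 0.234] pointing down, gripper open.
Joint ranges: [-179.83, 179.83], [-69.29, 118.12], [-61.27, 80.66], [-181.25, 117.63], [-171.15, -9.14], [-177.46, 177.46]. Speed limits (degrees/s): [159.86, 159.86, 180, 180, 180, 180].

### API

Orientations are given as a 3x3 rotation matrix whose columns are the frame's x, y, z axes.
In Python, from station import sense, capture, get_calibration, finish_job, search_frame, cut_out gives the robot as it stands.
- The arm moves only by the tool arm_command, never from a script. Its argument "rows" is a list of rows, each an object with "fingers": the opening in per cent of the stroke, from 0 (shut) to 100 (fully open); "travel": the shift along the tool's x, y, z in cm, a list of three; "roll": the turn about the tool's z in degrees. A call has 1 to 10 rows; each row is the pose to reach, as a shift and turn from the pose commanded when the call began, along the tool's axes at that moment; what a row does not reach only later rows make up. A row lasts 1/10 s, in which the tool goes at most 50 mm and 8.59 degrees, less where a joint would pass 70% of its speed; a pose out of reach is approached as far as the arm can. A call with a gripper value outside its range is refused whole. The fingers move at their own pace and stop on an object; the grip force is fixed at half the most. Time passes only in rows, so rows that repeat a pose let the fingers close. It gives the time, the measured TCP pose, the force and the opening at its end, in the units of the state.
- sense(): the state, without advancing time (a new reading comes with each control period).
- capture(name): name is "scene" or "top" or "wrist"; returns (picture, depth): 420x560x3 uint8, red, green, blue; 420x560 float32, m along the optical axis (not along the pixel's ray), 0 where there is no reading.
- get_calibration(name): a dict with "fov_y" (degrees; the focal length in pixels is half the picture's height over the tangent of half this angle, whatever the lens; pixels are square), "cx", "cy" (the principal point, pixels), "distortion" ([k1, k2, p1, p2, k3] as OpenCV has them; the pictures are not rectified), "origin" and "attitude" of the camera in the world; the wrist camera has in their place "mount" (4x4, takes a point from camera to tool coordinates, whose origin is the TCP and whose axes are the flange's). Camera axes: x right, y down, z forward; pixel columns grow to the right and rows downward; lengths in m; the calibration is good to about 2 mm. A picture is of the moment at which its call begins: read the wrist's pose just before it. get_calibration takes no time and is no camera call.
- finish_job(): hands the job in, once; it reports no verdict.
Trained networks look in the newest picture that a camera, given by its name, has taken for a name from the list of things; names that differ only in an ending like _2 or _b are one class to them, and where a whole thing is asked for, a point or a joint stands for the part that bears it (a point fixed in the world has none). Each returns a list of dicts, best first, with "p" (0 to 1); they miss things now and then, are a little off and sometimes report something else, mostly with a low value. They report only what shows in the picture. A call takes as long as a camera call.
- search_frame(camera, label): "position" ([x, y, z] in m, in world coordinates, good to about 4 mm: the middle of the surface that is visible of it).
- cut_out(camera, label): "mask" (420x560 bool, what is visible of it).
The state is a dict: "time_s": time; "joints": joint angles; "joint_velocities": joint speeds; "effort": joint torques, N m; "tcp_pos": TCP position; "ee_rot": TCP orientation; "wrist_force": force on the tool from outside, world axes, zero at the start; "moment": the same for the moment, N m; "gripper_width": opening from 0.0 (shut) to 1.0 (fully open).
Only numpy, scipy, OpenCV 4.12 (cv2) and the standard library are available. Lean on these libraries where they do the work, as an engineer would, in place of code of your own. Each camera call takes 0.05 s, during which the arm holds its last target. There are 200 camera calls.

### The job

On the fan test fixture, push the red knob of the brass eccentric cam round with the fingertips until the cam is at its low point (lever pointing straight forward along the rails, over the green mark) before moving the carriage. Only then push the orange plate at the back of the carriage so that the fan slides forward fully home against the grey dock, leaving the cam at its low point. Do it all by pushing with closed fingers: grip or lift nothing, leave the loose things around the fixture where they are, and finish clear of everything.

Things in the scene. Friction and masses are not known exactly. Their poses are not given: they have to be found in the camera images.
- fixture: Fixed dark steel base plate, 270 (x) x 255 (y) x 12 mm. Origin at table height under the carriage's centre line; +x is forward (the way the carriage is pushed, to the dock), +y left, z up. It spans x -140 to 130, y -185 to 70 mm. Two rails (top 24 mm up) along x at y = -46 and 46. Green mark on the plate at x 107 to 127, y -95.
- dock_face (a point): Centre of the rear face of the fixed grey dock block, at fixture (75, 0) mm, 34 mm above the table. Block 40 (x) x 100 (y) mm, top 62 mm above the table, green strip on top. The carriage's white nose meets this face when home.
- carriage (a joint): Travel of the carriage in m along fixture +x: 0 = fully back, 0.045 = fully home, nose against the dock (hard stop). Starts at 0 to 0.006. Friction about 3 N, no spring: it stays where left. White deck 100 x 84 mm with a black 80 mm fan lying flat on it, fan top 51 mm above the table.
- push_face (a point): Centre of the rear face of the carriage's upright orange plate, to be pushed towards fixture +x; 45 mm above the table, at fixture (-100 + travel, 0) mm. Plate 60 mm wide (y), 15 mm thick (x), from 14 to 65 mm above the table. Axes parallel to the fixture's. Behind it the base plate runs on for 40 mm.
- follower (a point): Centre of the front face of the carriage's steel follower bar, at fixture (-26.5 + travel, -84) mm, 25 mm above the table. The bar sticks out of the carriage's right side to fixture y -130, is 20 mm thick, top 34 mm above the table. It runs into the brass cam unless the cam is near its low point, which leaves 1.5 mm to spare with the carriage home.
- cam (a joint): Cam angle in rad about its upright pivot. 0 = low point facing the follower bar, lever along fixture +x over the green mark. Positive = lever turned clockwise from above (1.57: it points to fixture -y). Range -0.7 to 2.8, no stop or click at 0. Starts at 1.5 to 2.6: push the knob counterclockwise, round the right. Friction about 0.15 N m (2.3 N at the knob), no spring: stays where left.
- cam_pivot (a point): On the cam's pivot axis, 45 mm above the table, at fixture (30, -95) mm. Brass disc of radius 30 mm, its centre 20 mm from the pivot in the lever's direction, 16 to 34 mm above the table. A flat steel lever 14 mm wide, 34 to 42 mm above the table, carries the knob. Own +x points along the lever to the knob.
- knob_top (a point): Centre of the top of the upright red knob on the cam's lever: cylinder of diameter 22 mm, from 42 to 77 mm above the table, its axis 65 mm from the pivot. Push it from the side.
- bushing: Loose brass bushing standing on the base plate's rear right corner, diameter 18, height 30 mm; origin at its underside. Leave alone.
- screwdriver: Loose screwdriver with orange handle lying to the left of the fixture. Leave alone.
- cup: Loose steel cup, rim diameter 70, height 60 mm, standing in front of the dock (far side). Leave alone.
- meter: Loose green multimeter, 150 x 75 x 45 mm, lying to the right of the fixture; origin at the centre of its underside. Leave alone.
- drill: Loose battery drill lying on its side at the far left, 160 x 210 mm, up to 60 mm high. Leave alone.
- spare_fan: Loose black 80 x 80 x 25 mm fan lying flat on the far right. Leave alone.

How it is judged:
By the outcome, as a careful person would: the job done as asked, in the order asked, and still so for the second after the job is handed in, with the robot touching nothing.
It also fails if it takes over 54 s, if anything falls off the work surface, if the arm or the gripper's body presses on something with over 40 N, if the wrist force passes 120 N, or if a joint passes its speed limit or range.

## Working session

There is one attempt and no reset: what is moved stays moved. The work goes in short steps, Python scripts to look and compute and a tool call to move; the robot and the scene stay as the last step left them, time stands still between calls to the robot, and variables do not carry over. Pictures are saved under pics/ and viewed, about 8 in all and at most 12, crops included, and the job is handed in when it is done.

Besides the shell and the picture viewer there is one more tool, called as name(argument=value, ...) on one line, values as JSON. arm_command: Moves the arm, as the interface text tells. Its arguments: {"type":"object","properties":{"rows":{"type":"array","items":{"type":"object","properties":{"fingers":{"type":"number"},"travel":{"type":"array","items":{"type":"number"}},"roll":{"type":"number"}}}}},"required":["rows"]}

```bash
ls; mkdir -p pics
cat > h.py <<'E'
import numpy as np, cv2, json
from station import *
def K(n):
    c=get_calibration(n); f=210/np.tan(np.radians(c["fov_y"]/2))
    return np.array([[f,0,c["cx"]],[0,f,c["cy"]],[0,0,1]]),np.array(c["distortion"],float),c
def shot(n,fn):
    p,d=capture(n); cv2.imwrite(f"pics/{fn}.png",p[:,:,::-1]); return p,d
def proj(n,P):
    k,D,c=K(n);R=np.array(c["attitude"]);o=np.array(c["origin"])
    q=(np.atleast_2d(P)-o)@R
    return cv2.projectPoints(q.reshape(-1,1,3),np.zeros(3),np.zeros(3),k,D)[0].reshape(-1,2)
def world(n,uv,depth=None,z=None):
    k,D,c=K(n);R=np.array(c["attitude"]);o=np.array(c["origin"])
    uv=np.atleast_2d(np.array(uv,float))
    r=cv2.undistortPoints(uv.reshape(-1,1,2),k,D).reshape(-1,2)
    r=np.c_[r,np.ones(len(r))]
    if depth is not None: return (r*np.asarray(depth).reshape(-1,1))@R.T+o
    w=r@R.T; return o+w*((z-o[2])/w[:,2])[:,None]
E
python3 - <<'E'
from h import *
np.set_printoptions(precision=4,suppress=True)
s=sense();print(s["tcp_pos"],s["ee_rot"],s["time_s"],s["gripper_width"])
for n in("top","scene"):
    shot(n,n+"0"); print(n,get_calibration(n)["origin"])
    for l in("fixture","dock_face","push_face","follower","cam","cam_pivot","knob_top","bushing","meter","cup","screwdriver","carriage"):
        print(l,[(np.round(r["position"],4).tolist(),round(r["p"],2)) for r in search_frame(n,l)[:2]])
E
```

```text
pics
[ 0.281  -0.5576  0.2325] [[-0.8931 -0.4499 -0.0011]
 [-0.4499  0.8931  0.0019]
 [ 0.0001  0.0022 -1.    ]] 0.0 0.9996350243815598
top [ 0.4933 -0.0293  1.4535]
fixture [([0.5878, 0.031, 0.011], 0.69), ([0.5058, -0.5372, 0.0207], 0.67)]
dock_face [([0.5882, 0.0314, 0.0132], 0.74)]
push_face [([0.5545, 0.0679, 0.0397], 0.85), ([0.7748, 0.1217, 0.0155], 0.4)]
follower [([0.5538, 0.0664, 0.0418], 0.75), ([0.5896, 0.0329, 0.0129], 0.44)]
cam [([0.6475, -0.0199, 0.0335], 0.57)]
cam_pivot [([0.6417, -0.0176, 0.0318], 0.59), ([0.4726, 0.1881, 0.0215], 0.32)]
knob_top [([0.6474, -0.0128, 0.0359], 0.67)]
bushing []
meter [([0.6817, -0.1584, 0.0352], 0.67)]
cup [([0.7774, 0.1236, 0.0137], 0.83)]
screwdriver [([0.4714, 0.1916, 0.0184], 0.82)]
carriage []
scene [ 1.013  -0.6152  1.1893]
fixture [([0.5987, 0.013, 0.0117], 0.93)]
dock_face [([0.5969, 0.0188, 0.0145], 0.95)]
push_face [([0.5577, 0.059, 0.0368], 0.9)]
follower [([0.5591, 0.0562, 0.0374], 0.76)]
cam [([0.6524, -0.0207, 0.0349], 0.61), ([0.5113, -0.5423, 0.0223], 0.31)]
cam_pivot [([0.6591, -0.0232, 0.0321], 0.67)]
knob_top [([0.6523, -0.0215, 0.0311], 0.57)]
bushing [([0.5209, -0.0985, 0.0384], 0.47)]
meter [([0.6966, -0.1704, 0.0372], 0.78)]
cup [([0.7698, 0.1336, 0.0321], 0.6)]
screwdriver [([0.4753, 0.1855, 0.0242], 0.48), ([0.6003, 0.0192, 0.0123], 0.48)]
carriage [([0.5588, 0.0614, 0.0375], 0.66)]
```

View pics/top0.png

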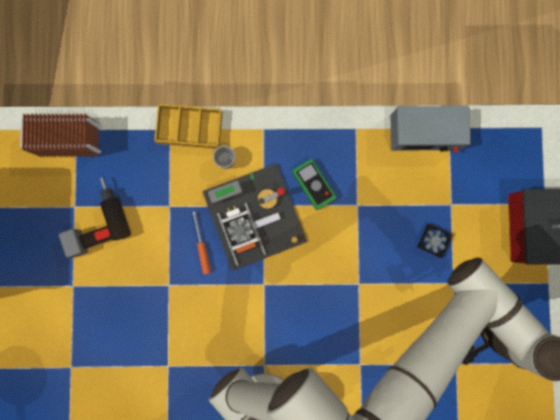

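Run:
```python
from h import *
np.set_printoptions(precision=4,suppress=True)
p,d=capture("top")
hsv=cv2.cvtColor(p,cv2.COLOR_RGB2HSV)
for nm,lo,hi in(("red1",(0,150,60),(6,255,255)),("red2",(174,150,60),(180,255,255)),("orange",(7,150,80),(20,255,255)),("green",(45,90,40),(90,255,255)),("brass",(20,80,60),(32,255,255))):
    m=cv2.inRange(hsv,lo,hi)
    n,L,st,ce=cv2.connectedComponentsWithStats(m)
    for i in range(1,n):
        if st[i,4]>15:
            ys,xs=np.where(L==i); dd=d[ys,xs]; W=world("top",np.c_[xs,ys],dd)[dd>0]
            r=cv2.minAreaRect(np.c_[xs,ys].astype(np.float32))
            print(nm,st[i,4],ce[i],np.median(W,0) if len(W) else None,np.round(r[1],1),round(r[2],1))
```

```text
red1 43 [280.4186 191.1628] [ 0.6611 -0.0532  0.0766] [6.4 6.4] 45.0
red1 808 [516.3861 226.2921] [ 0.5528 -0.7793  0.0516] [68.2 13.4] 88.0
red1 164 [101.6707 233.9634] [0.5354 0.4949 0.0434] [10.1 16.4] 71.6
red2 16 [510.75 196.75] [ 0.6496 -0.7793  0.0213] [ 4.6 12.2] 35.0
orange 820 [177.9268 126.8512] [0.8704 0.2667 0.009 ] [66.3 41.5] 8.5
orange 136 [205.1324 115.5809] [0.9208 0.1887 0.0184] [21.8 24.8] 84.0
orange 1211 [ 54.5797 132.3254] [0.8386 0.6238 0.1013] [22.8 68.4] 88.3
orange 95 [223.0737 136.9158] [0.8468 0.1278 0.0023] [16. 11.] 90.0
orange 228 [ 44.6754 153.7325] [0.7868 0.6863 0.006 ] [57.8  9.3] 10.2
orange 106 [239.8019 156.7453] [0.7812 0.0734 0.0002] [19.2 12.3] 83.3
orange 20 [ 45.   149.95] [0.788  0.6501 0.0859] [8.1 3.8] 9.5
orange 20 [ 59.25 149.8 ] [0.7878 0.6121 0.0859] [9.2 3.2] 18.4
orange 19 [ 70.6842 149.5789] [0.7873 0.5741 0.0942] [11.  3.] -0.0
orange 27 [247.5185 154.9259] [0.787  0.0506 0.0011] [7.3 5.7] 71.6
orange 28 [430.7857 150.25  ] [ 0.7975 -0.539   0.0124] [22.  1.] -0.0
orange 1937 [ 37.4399 187.1182] [0.6848 0.716  0.0007] [40. 73.] 9
[... 2467 characters left out ...]
rass 4237 [489.5532 242.6705] [ 0.5031 -0.7181  0.0011] [77. 97.] 90.0
brass 681 [ 88.7812 218.5272] [0.5848 0.5543 0.0009] [27. 31.] 90.0
brass 5418 [129.7106 253.1445] [0.4643 0.41   0.0009] [94. 78.] -0.0
brass 21 [294.3333 238.4286] [ 0.5189 -0.0962  0.0407] [6.5 4.7] 11.3
brass 7645 [215.8722 325.016 ] [0.2483 0.1497 0.0008] [80. 95.] 90.0
brass 5586 [396.9357 317.4191] [ 0.2783 -0.4089  0.0011] [80. 94.] 90.0
brass 5726 [ 35.3769 326.584 ] [0.2499 0.7113 0.0007] [81. 72.] 90.0
brass 5030 [503.2917 393.2167] [ 0.0329 -0.7408  0.0011] [56. 99.] 90.0
brass 1875 [330.1371 381.0027] [ 0.0888 -0.2312  0.0012] [51. 97.] 90.0
brass 5109 [118.9794 393.2574] [0.0429 0.4482 0.0008] [53. 97.] 90.0
```

The top view shows the fixture at about (255, 215), rotated about 20°. The red knob is at (280, 191), the orange plate at (246, 248), the green strip at (224, 191) and the green mark at (251, 176). I'll fit the pose using the known heights.

```bash
cat >> h.py <<'E'
from scipy.optimize import least_squares
def feats(n,p):
    hsv=cv2.cvtColor(p,cv2.COLOR_RGB2HSV); out={}
    spec=dict(strip=((45,90,40),(90,255,255),.062,(.6638,.1181)),mark=((45,90,40),(90,255,255),.012,(.7169,.036)),plate=((5,150,80),(20,255,255),.065,None),knob=((0,150,60),(4,255,255),.077,None))
    return hsv,spec
def fit(obs):
    # obs: name -> (fixture xy, world xy); plate unknown travel
    def res(v):
        c,s=np.cos(v[2]),np.sin(v[2]);R=np.array([[c,-s],[s,c]])
        r=[]
        for f,w in obs: r+=list(R@np.array(f)+v[:2]-np.array(w))
        return r
    return least_squares(res,[.575,.084,.366])
E
python3 - <<'E'
from h import *
np.set_printoptions(precision=4,suppress=True)
W={}
for n,u in(("top",dict(strip=[224.28,191.05],mark=[251.44,176.19],plate=[245.74,247.67],knob=[280.42,191.16])),):
    for k,z in dict(strip=.062,mark=.0125,plate=.065,knob=.077).items(): W[k]=world(n,u[k],z=z)[0,:2]
print(W)
r=fit([((.095,0),W["strip"]),((.117,-.095),W["mark"]),((-.0895,0),W["plate"])]);x=r.x;print(x,np.degrees(x[2]),r.fun)
c,s=np.cos(x[2]),np.sin(x[2]);R=np.array([[c,-s],[s,c]])
T=lambda f:R@np.array(f)+x[:2]
pv=T((.03,-.095));print("pivot",pv);d=R.T@(W["knob"]-pv);print("knob rel",d,np.hypot(*d),"cam",np.degrees(-np.arctan2(d[1],d[0])))
print("plate travel", (R.T@(W["plate"]-x[:2])), "bushing",R.T@(np.array([.5189,-.0962])-x[:2]))
p,_=shot("scene","scene1")
E
python3 -c "
import cv2;a=cv2.imread('pics/scene1.png');cv2.imwrite('pics/scene1c.png',cv2.resize(a[:,:],(800,600)))"
```

```text
{'strip': array([0.6639, 0.1174]), 'mark': array([0.717 , 0.0363]), 'plate': array([0.4903, 0.0519]), 'knob': array([ 0.6608, -0.0544])}
[0.5743 0.0838 0.3607] 20.666470603540752 [-0.0007 -0.0001  0.0003 -0.0001  0.0004  0.0002]
pivot [0.6359 0.0055]
knob rel [ 0.0021 -0.0648] 0.06482917675225325 cam 88.15655802902866
plate travel [-0.0899 -0.0001] bushing [-0.1154 -0.1488]
```

View pics/scene1c.png

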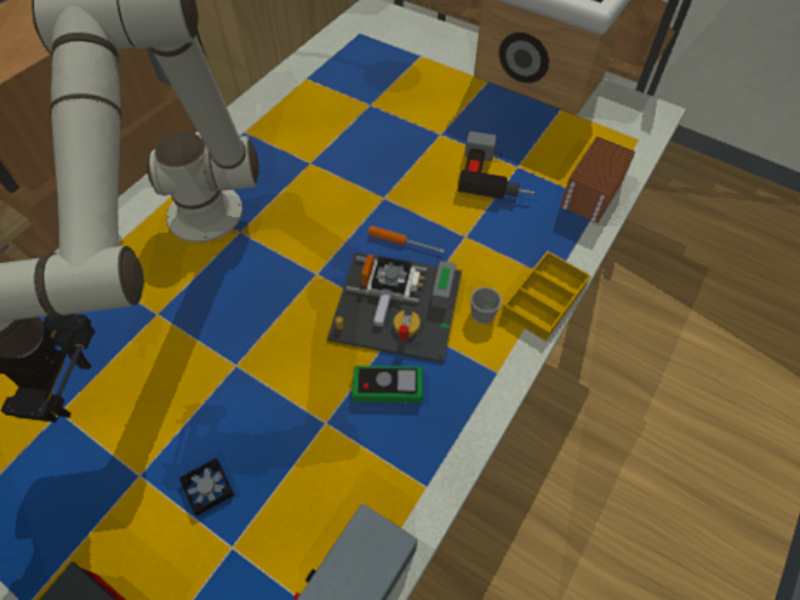

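The pose fits to under 1 mm: fixture at (0.574, 0.084) with yaw 20.7°. The cam is at 88° and the plate travel is about 2.6 mm. Next is a move planner.

```bash
cat >> h.py <<'E'
O=np.array([.5743,.0838]);YAW=20.67
_c,_s=np.cos(np.radians(YAW)),np.sin(np.radians(YAW));RF=np.array([[_c,-_s],[_s,_c]])
F=lambda x,y:RF@np.array([x,y])+O
def yaw0(R): return np.degrees(np.arctan2(-R[1][0],-R[0][0]))
def move(targets):
    "targets: list of (fixture x,y m, tip z, fixture yaw of tool -x); prints rows from the pose now"
    s=sense();R=np.array(s["ee_rot"]);p=np.array(s["tcp_pos"])
    for x,y,z,w in targets:
        t=R.T@(np.r_[F(x,y),z+.011]-p)*100; print(np.round(t,2).tolist(),"roll",round(-((YAW+w-yaw0(R)+180)%360-180),1))
def now():
    s=sense();p=np.array(s["tcp_pos"]);f=RF.T@(p[:2]-O)
    print("t",round(s["time_s"],2),"fix mm",np.round(f*1e3,1),"tipz",round(p[2]*1e3-11,1),"fyaw",round(yaw0(np.array(s["ee_rot"]))-YAW,1),"F",np.round(s["wrist_force"],1),"J",np.round(s["joints"],0),"g",round(s["gripper_width"],3))
def arc(a,off=.0205,dz=.052):
    a=np.radians(a);return (.03+.065*np.cos(a)-off*np.sin(a),-.095-.065*np.sin(a)-off*np.cos(a),dz,90-np.degrees(a))
E
python3 -c "
from h import *
now();move([(-.03,-.16,.2,2),(-.03,-.16,.052,2)])"
```

```text
t 1.4 fix mm [-500.7 -497.2] tipz 222.6 fyaw 6.1 F [-0.5  0.8 -0.1] J [-48.  22.   0.   0. -68. -15.] g 1.003
[-50.38, 28.54, 2.25] roll 4.1
[-50.38, 28.54, 17.05] roll 4.1
```

arm_command(rows=[{"fingers": 0,"travel": [-4,2.3,0.2],"roll": 0},{"fingers": 0,"travel": [-8,4.6,0.4],"roll": 0.5},{"fingers": 0,"travel": [-12,6.9,0.6],"roll": 1},{"fingers": 0,"travel": [-16,9.2,0.8],"roll": 1.5},{"fingers": 0,"travel": [-20,11.4,1],"roll": 2},{"fingers": 0,"travel": [-24,13.7,1.2],"roll": 2.5},{"fingers": 0,"travel": [-28,16,1.4],"roll": 3},{"fingers": 0,"travel": [-32,18.2,1.6],"roll": 3.5},{"fingers": 0,"travel": [-36,20.5,1.8],"roll": 4},{"fingers": 0,"travel": [-40,22.7,2],"roll": 4}])

```text
time_s: 2.4
tcp_pos: [0.5372, -0.1736, 0.2138]
ee_rot: [[-0.922, -0.387, 0.001], [-0.387, 0.922, -0.0], [-0.001, -0.0, -1.0]]
wrist_force: [0.9, -0.1, -0.3]
gripper_width: 0.172
```

```bash
python3 -c "
from h import *
now();move([(-.03,-.16,.2,2),(-.03,-.16,.13,2)])"
```

```text
t 2.4 fix mm [-125.6 -227.7] tipz 202.8 fyaw 2.1 F [ 0.9 -0.1 -0.3] J [ -1.  17. -10.   0. -63. -66.] g 0.172
[-9.8, 6.42, 0.29] roll 0.1
[-9.79, 6.42, 7.29] roll 0.1
```

arm_command(rows=[{"fingers": 0,"travel": [-3,2,1],"roll": 0},{"fingers": 0,"travel": [-6,4,3],"roll": 0},{"fingers": 0,"travel": [-9.8,6.4,5],"roll": 0},{"fingers": 0,"travel": [-9.8,6.4,7],"roll": 0},{"fingers": 0,"travel": [-9.8,6.4,7],"roll": 0}])

```text
time_s: 2.9
tcp_pos: [0.6004, -0.0773, 0.1402]
ee_rot: [[-0.922, -0.388, -0.007], [-0.388, 0.922, -0.0], [0.006, 0.003, -1.0]]
wrist_force: [0.2, -0.3, 0.3]
gripper_width: 0.005
```

```bash
python3 -c "
from h import *
now();move([(-.03,-.16,.052,2)]); p,d=shot('wrist','w1')
print(get_calibration('wrist')['mount'])
print(search_frame('wrist','knob_top')[:2])"
```

```text
t 2.9 fix mm [ -32.5 -159.9] tipz 129.2 fyaw 2.1 F [ 0.2 -0.3  0.3] J [  8.  25.  -9.  -0. -56. -75.] g 0.005
[-0.3, -0.04, 7.72] roll 0.1
[[-2.74793488e-04 -9.69328125e-01 -2.45770035e-01  6.65400956e-02]
 [ 9.99999726e-01 -4.35397032e-04  5.99133969e-04 -2.86241213e-04]
 [-6.87764950e-04 -2.45769802e-01  9.69327979e-01 -1.49915064e-01]
 [ 0.00000000e+00  0.00000000e+00  0.00000000e+00  1.00000000e+00]]
[{'position': [0.5334, 0.0067, 0.0116], 'p': 0.48}, {'position': [0.6551, -0.0527, 0.0747], 'p': 0.44}]
```

View pics/w1.png

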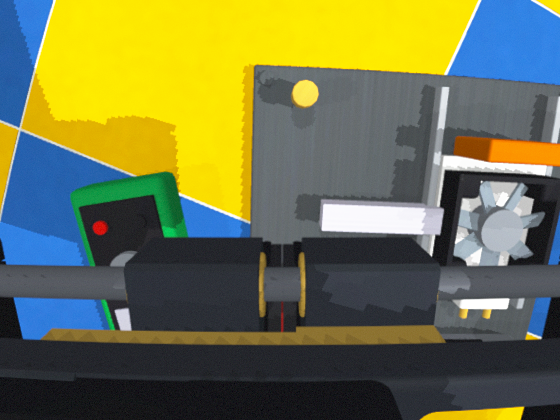

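The wrist view shows the bushing at (305, 93), well behind the gripper, with the follower bar at (380, 217) and the meter off to the right. The knob is hidden under the gripper. I'll descend behind it.

arm_command(rows=[{"fingers": 0,"travel": [-0.2,0,3],"roll": 0},{"fingers": 0,"travel": [-0.3,0,6],"roll": 0},{"fingers": 0,"travel": [-0.3,0,7.7],"roll": 0},{"fingers": 0,"travel": [-0.3,0,7.7],"roll": 0}])

```text
time_s: 3.4
tcp_pos: [0.6034, -0.0784, 0.0656]
ee_rot: [[-0.923, -0.385, -0.003], [-0.385, 0.923, -0.0], [0.003, 0.001, -1.0]]
wrist_force: [-0.4, -0.9, 0.3]
gripper_width: 0.005
```

```bash
python3 -c "
from h import *
now();move([arc(a) for a in (88,80,72,64,56,48,40)])"
```

```text
t 3.4 fix mm [ -30. -162.] tipz 54.6 fyaw 2.0 F [-0.4 -0.9  0.3] J [  8.  30. -13.  -0. -47. -75.] g 0.005
[-4.19, -0.01, 0.25] roll -0.0
[-5.11, -0.23, 0.25] roll -8.0
[-6.06, -0.32, 0.24] roll -16.0
[-7.01, -0.28, 0.24] roll -24.0
[-7.94, -0.1, 0.24] roll -32.0
[-8.84, 0.2, 0.24] roll -40.0
[-9.69, 0.62, 0.23] roll -48.0
```

arm_command(rows=[{"fingers": 0,"travel": [-1.5,0,0.2],"roll": 0},{"fingers": 0,"travel": [-3,0,0.2],"roll": 0},{"fingers": 0,"travel": [-3.7,0,0.2],"roll": 0},{"fingers": 0,"travel": [-4.2,0,0.2],"roll": 0},{"fingers": 0,"travel": [-4.65,-0.12,0.2],"roll": -4},{"fingers": 0,"travel": [-5.1,-0.23,0.2],"roll": -8},{"fingers": 0,"travel": [-5.6,-0.28,0.2],"roll": -12},{"fingers": 0,"travel": [-6.06,-0.32,0.2],"roll": -16},{"fingers": 0,"travel": [-6.53,-0.3,0.2],"roll": -20},{"fingers": 0,"travel": [-7,-0.28,0.2],"roll": -24}])

```text
time_s: 4.4
tcp_pos: [0.6696, -0.0539, 0.0657]
ee_rot: [[-0.684, -0.73, -0.001], [-0.73, 0.684, -0.001], [0.001, 0.0, -1.0]]
wrist_force: [-2.2, -1.3, 2.6]
gripper_width: 0.008
```

```bash
cat >> h.py <<'E'
def camangle(n,fn=None):
    p,d=capture(n)
    if fn: cv2.imwrite(f"pics/{fn}.png",p[:,:,::-1])
    hsv=cv2.cvtColor(p,cv2.COLOR_RGB2HSV); m=cv2.inRange(hsv,(0,140,50),(6,255,255))|cv2.inRange(hsv,(174,140,50),(180,255,255))
    k,L,st,ce=cv2.connectedComponentsWithStats(m)
    for i in range(1,k):
        if st[i,4]<8: continue
        w=world(n,ce[i],z=.072)[0,:2]; q=RF.T@(w-O)-[.03,-.095]
        if np.hypot(*q)<.1: print(n,"knob",st[i,4],np.round(ce[i],1),"r mm",round(np.hypot(*q)*1e3,1),"cam",round(-np.degrees(np.arctan2(q[1],q[0])),1))
    return p,d
E
python3 -c "
from h import *
now();camangle('top');camangle('scene');move([arc(a) for a in (64,56,48,40,32,24)])"
```

```text
t 4.4 fix mm [  40.6 -162.4] tipz 54.7 fyaw 26.2 F [-2.2 -1.3  2.6] J [  9.  35.  -4.   0. -52. -52.] g 0.008
[0.12, 0.04, 0.25] roll 0.1
[-0.81, -0.19, 0.25] roll -7.9
[-1.75, -0.28, 0.25] roll -15.9
[-2.7, -0.24, 0.25] roll -23.9
[-3.64, -0.06, 0.25] roll -31.9
[-4.54, 0.24, 0.25] roll -39.9
```

The roughly 2.5 N reaction opposite the push means the knob is moving as expected. I'll continue.

arm_command(rows=[{"fingers": 0,"travel": [-0.35,-0.08,0],"roll": -4},{"fingers": 0,"travel": [-0.81,-0.19,0],"roll": -8},{"fingers": 0,"travel": [-1.28,-0.25,0],"roll": -12},{"fingers": 0,"travel": [-1.75,-0.28,0],"roll": -16},{"fingers": 0,"travel": [-2.23,-0.27,0],"roll": -20},{"fingers": 0,"travel": [-2.7,-0.24,0],"roll": -24},{"fingers": 0,"travel": [-3.17,-0.16,0],"roll": -28},{"fingers": 0,"travel": [-3.64,-0.06,0],"roll": -32},{"fingers": 0,"travel": [-4.09,0.08,0],"roll": -36},{"fingers": 0,"travel": [-4.54,0.24,0],"roll": -40}])

```text
time_s: 5.5
tcp_pos: [0.7002, -0.019, 0.0655]
ee_rot: [[-0.056, -0.998, 0.002], [-0.998, 0.056, -0.001], [0.001, -0.002, -1.0]]
wrist_force: [-0.5, -1.7, 0.7]
gripper_width: 0.008
```

```bash
python3 -c "
from h import *
now();camangle('top');camangle('scene');move([arc(a) for a in (24,20,16,12,8,4,0)])"
```

```text
t 5.5 fix mm [  81.5 -140.6] tipz 54.5 fyaw 66.1 F [-0.5 -1.7  0.7] J [ 12.  37.   1.   0. -54. -15.] g 0.008
[0.04, 0.07, 0.24] roll 0.0
[-0.42, -0.06, 0.24] roll -4.0
[-0.88, -0.16, 0.24] roll -8.0
[-1.35, -0.22, 0.24] roll -12.0
[-1.83, -0.25, 0.24] roll -16.0
[-2.31, -0.24, 0.24] roll -20.0
[-2.78, -0.21, 0.24] roll -24.0
```

arm_command(rows=[{"fingers": 0,"travel": [-0.42,-0.06,0],"roll": -4},{"fingers": 0,"travel": [-0.88,-0.16,0],"roll": -8},{"fingers": 0,"travel": [-1.35,-0.22,0],"roll": -12},{"fingers": 0,"travel": [-1.83,-0.25,0],"roll": -16},{"fingers": 0,"travel": [-1.83,-0.25,0],"roll": -16},{"fingers": 0,"travel": [1.5,-0.25,0],"roll": -16},{"fingers": 0,"travel": [6,-0.25,-2],"roll": -16},{"fingers": 0,"travel": [10,-0.25,-7],"roll": -16},{"fingers": 0,"travel": [14,-0.25,-10],"roll": -16},{"fingers": 0,"travel": [14,-0.25,-10],"roll": -16}])

```text
time_s: 6.6
tcp_pos: [0.6953, -0.162, 0.1697]
ee_rot: [[0.214, -0.977, 0.008], [-0.977, -0.214, -0.001], [0.003, -0.007, -1.0]]
wrist_force: [0.9, 0.8, 0.1]
gripper_width: 0.004
```

```bash
python3 -c "
from h import *
now();camangle('top','top2');camangle('scene','scene2');p,d=shot('wrist','w2')
a=cv2.imread('pics/top2.png')[140:280,180:340];b=cv2.imread('pics/w2.png')
cv2.imwrite('pics/c2.png',np.hstack([cv2.resize(a,None,fx=2.5,fy=2.5),cv2.resize(b,(467,350))])[:, :800])"
```

```text
t 6.6 fix mm [  26.5 -272.7] tipz 158.7 fyaw 81.7 F [0.9 0.8 0.1] J [ -0.  33.   9.   0. -66.  12.] g 0.004
scene knob 64 [304.9 220. ] r mm 66.1 cam 10.8
```

View pics/c2.png

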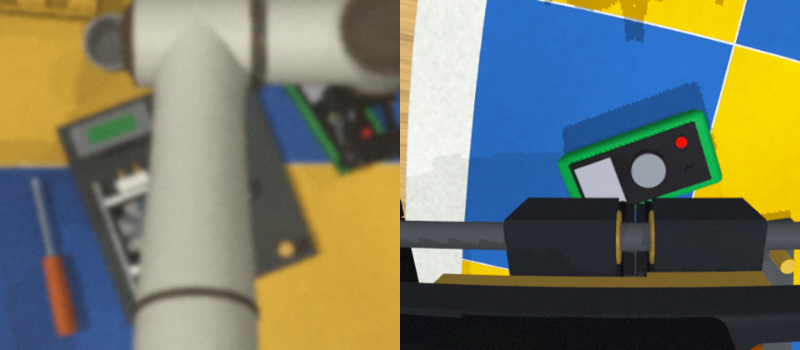

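The arm hides the cam from the top camera. The scene camera sees the knob, so I'll fit a projected knob cylinder and check the fit against the starting picture (88°).

```bash
cat >> h.py <<'E'
def cylfit(n,img):
    hsv=cv2.cvtColor(img,cv2.COLOR_BGR2HSV); m=cv2.inRange(hsv,(0,110,40),(7,255,255))|cv2.inRange(hsv,(172,110,40),(180,255,255))
    t=np.linspace(0,2*np.pi,40)
    best=[]
    for a in np.arange(-40,120,.5):
        r=np.radians(a); c=F(.03+.065*np.cos(r),-.095-.065*np.sin(r))
        P=np.vstack([np.c_[c[0]+.011*np.cos(t),c[1]+.011*np.sin(t),np.full(40,z)] for z in(.042,.077)])
        h=cv2.convexHull(proj(n,P).astype(np.float32))
        M=np.zeros((420*4,560*4),np.uint8);cv2.fillConvexPoly(M,np.round(h*4+1.5).astype(np.int32),255)
        M=cv2.resize(M,(560,420),interpolation=cv2.INTER_AREA)/255.
        best.append(((M*(m>0)).sum()/(M.sum()+0*1e-9),a))
    b=np.array(best);k=b[:,0].argmax();near=b[b[:,0]>b[k,0]-.08]
    print(n,"best",b[k],"plausible",near[:,1].min(),near[:,1].max(),"weighted",np.average(near[:,1],weights=near[:,0]-b[k,0]+.081))
E
python3 -c "
from h import *
for f in('scene0','scene2'):cylfit('scene',cv2.imread(f'pics/{f}.png'))
a=cv2.imread('pics/scene2.png')[155:275,220:340];cv2.imwrite('pics/s2c.png',cv2.resize(a,None,fx=5,fy=5,interpolation=cv2.INTER_CUBIC))"
```

```text
scene best [ 0.84434558 87.5       ] plausible 84.5 89.5 weighted 87.20195550913685
scene best [0.89306686 3.5       ] plausible 0.5 8.5 weighted 4.4566209261835645
```

View pics/s2c.png

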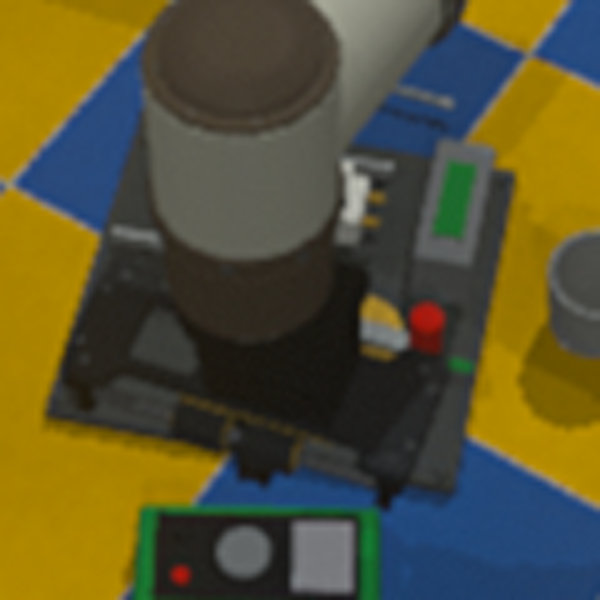

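The scene camera puts the cam at about 4°, with the knob at the green mark. I'll swing the arm aside so the top camera can measure it properly.

arm_command(rows=[{"fingers": 0,"travel": [4,0,0],"roll": 0},{"fingers": 0,"travel": [8,0.5,0],"roll": 0},{"fingers": 0,"travel": [12,1,0],"roll": 0},{"fingers": 0,"travel": [16,1.5,0],"roll": 0},{"fingers": 0,"travel": [20,2,0],"roll": 0},{"fingers": 0,"travel": [20,2,0],"roll": 0}])

```text
time_s: 7.35
tcp_pos: [0.7176, -0.3603, 0.1598]
ee_rot: [[0.216, -0.976, -0.005], [-0.976, -0.216, 0.002], [-0.003, 0.005, -1.0]]
wrist_force: [-0.6, 0.3, -0.9]
gripper_width: 0.006
```

```bash
python3 -c "
from h import *
now();camangle('top','top3');camangle('scene','scene3')
for c in('top','scene'):cylfit(c,cv2.imread(f'pics/{c}3.png'))
cylfit('top',cv2.imread('pics/top0.png'))
a=cv2.imread('pics/top3.png')[140:280,190:330];cv2.imwrite('pics/t3c.png',cv2.resize(a,None,fx=4,fy=4,interpolation=cv2.INTER_CUBIC))"
```

```text
t 7.35 fix mm [ -22.7 -466.1] tipz 148.8 fyaw 81.8 F [-0.6  0.3 -0.9] J [-15.  43.  26.  -0. -74.  28.] g 0.006
top knob 47 [256. 179.] r mm 64.9 cam 7.9
scene knob 36 [305.3 222.4] r mm 70.8 cam 17.2
top best [0.86971331 7.5       ] plausible 5.5 11.0 weighted 8.075679979251385
scene best [0.5657019 8.       ] plausible 3.0 14.0 weighted 8.025075036919091
top best [ 0.9550437 86.5      ] plausible 84.5 88.5 weighted 86.54880429463732
```

View pics/t3c.png

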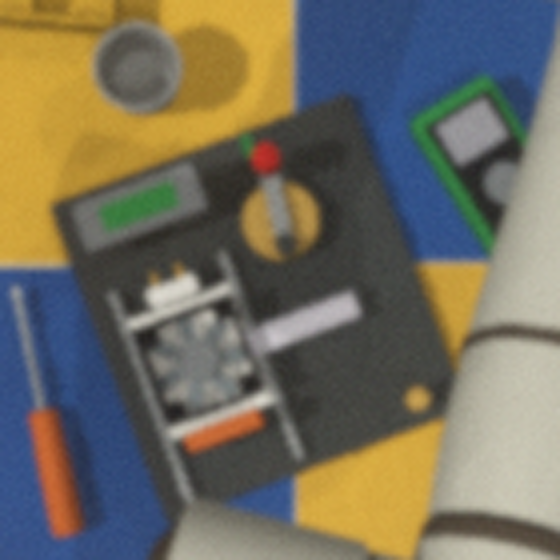

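The crop shows the knob at (265, 157), just right of the green mark at (247, 143). Both the geometry and the top camera put the cam at 8°. I'll go back for the last 8°.

```bash
python3 -c "
from h import *
move([(.094,-.175,.14,88),(.094,-.175,.052,88),arc(2),arc(0)])"
```

```text
[-30.08, -7.36, 1.06] roll -6.0
[-30.05, -7.4, 9.86] roll -6.0
[-35.72, -6.63, 9.88] roll -6.0
[-35.95, -6.67, 9.89] roll -8.0
```

arm_command(rows=[{"fingers": 0,"travel": [-4.5,-1,0.5],"roll": 0},{"fingers": 0,"travel": [-9,-2,0.5],"roll": -1},{"fingers": 0,"travel": [-13.5,-3,0.5],"roll": -2},{"fingers": 0,"travel": [-18,-4.3,0.5],"roll": -3},{"fingers": 0,"travel": [-22.5,-5.4,0.5],"roll": -4},{"fingers": 0,"travel": [-26.5,-6.5,0.5],"roll": -6},{"fingers": 0,"travel": [-30,-7.4,1],"roll": -6},{"fingers": 0,"travel": [-30,-7.4,5],"roll": -6},{"fingers": 0,"travel": [-30,-7.4,9.7],"roll": -6},{"fingers": 0,"travel": [-30,-7.4,9.7],"roll": -6}])

```text
time_s: 8.45
tcp_pos: [0.7183, -0.0455, 0.0589]
ee_rot: [[0.323, -0.946, -0.018], [-0.947, -0.323, 0.0], [-0.006, 0.017, -1.0]]
wrist_force: [-1.0, 0.3, -2.1]
gripper_width: 0.003
```

```bash
python3 -c "
from h import *
now();move([arc(10),arc(8),arc(4),arc(0)])"
```

```text
t 8.45 fix mm [  89.1 -171.8] tipz 47.9 fyaw 88.2 F [-1.   0.3 -2.1] J [  9.  40.   5.  -0. -56.  10.] g 0.003
[-4.54, 0.02, -0.38] roll 8.2
[-4.75, -0.08, -0.38] roll 6.2
[-5.2, -0.26, -0.38] roll 2.2
[-5.65, -0.4, -0.38] roll -1.8
```

arm_command(rows=[{"fingers": 0,"travel": [-1,0,-0.2],"roll": 0},{"fingers": 0,"travel": [-1,0,-0.2],"roll": 0},{"fingers": 0,"travel": [-1,0,-0.2],"roll": 0}])

```text
time_s: 8.75
tcp_pos: [0.7233, -0.0383, 0.0731]
ee_rot: [[0.322, -0.947, 0.006], [-0.947, -0.322, 0.0], [0.001, -0.005, -1.0]]
wrist_force: [-0.1, -0.7, 0.2]
gripper_width: 0.005
```

```bash
python3 -c "
from h import *
now();move([arc(10),arc(8),arc(4),arc(0)])"
```

```text
t 8.75 fix mm [  96.4 -166.8] tipz 62.1 fyaw 88.1 F [-0.1 -0.7  0.2] J [ 10.  39.   5.   0. -56.   9.] g 0.005
[-4.02, 0.73, 1.0] roll 8.1
[-4.23, 0.63, 1.0] roll 6.1
[-4.67, 0.45, 1.0] roll 2.1
[-5.13, 0.31, 1.0] roll -1.9
```

arm_command(rows=[{"fingers": 0,"travel": [-1.5,0.3,0.6],"roll": 0},{"fingers": 0,"travel": [-3,0.3,0.6],"roll": 0},{"fingers": 0,"travel": [-3.9,0.3,0.6],"roll": 0},{"fingers": 0,"travel": [-4.3,0.3,0.6],"roll": -1},{"fingers": 0,"travel": [-4.5,0.3,0.6],"roll": -2},{"fingers": 0,"travel": [-4.7,0.3,0.6],"roll": -2},{"fingers": 0,"travel": [-4.9,0.3,0.6],"roll": -2},{"fingers": 0,"travel": [-5,0.3,0.6],"roll": -2},{"fingers": 0,"travel": [-5.1,0.3,0.6],"roll": -2},{"fingers": 0,"travel": [-5.1,0.3,0.6],"roll": -2}])

```text
time_s: 9.75
tcp_pos: [0.7045, 0.0084, 0.0647]
ee_rot: [[0.354, -0.935, 0.005], [-0.935, -0.354, 0.001], [0.001, -0.005, -1.0]]
wrist_force: [4.4, -0.2, 3.1]
gripper_width: 0.002
```

```bash
python3 -c "
from h import *
now();move([arc(0)])"
```

```text
t 9.75 fix mm [  95.2 -116.5] tipz 53.7 fyaw 90.1 F [ 4.4 -0.2  3.1] J [ 14.  37.   1.   0. -54.   7.] g 0.002
[-0.1, 0.02, 0.17] roll 0.1
```

arm_command(rows=[{"fingers": 0,"travel": [-0.1,0,0],"roll": 0},{"fingers": 0,"travel": [-0.1,0,0],"roll": 0},{"fingers": 0,"travel": [1,0,0],"roll": 0},{"fingers": 0,"travel": [4,0,-1],"roll": 0},{"fingers": 0,"travel": [7,0,-5],"roll": 0},{"fingers": 0,"travel": [10,0,-9.5],"roll": 0},{"fingers": 0,"travel": [14,1.5,-10],"roll": 0},{"fingers": 0,"travel": [18,3,-10],"roll": 0},{"fingers": 0,"travel": [22,5,-10],"roll": 0},{"fingers": 0,"travel": [26,7,-10],"roll": 0}])

```text
time_s: 10.75
tcp_pos: [0.7268, -0.2612, 0.1616]
ee_rot: [[0.354, -0.935, -0.006], [-0.935, -0.354, 0.002], [-0.004, 0.004, -1.0]]
wrist_force: [0.6, -0.3, -0.2]
gripper_width: -0.001
```

arm_command(rows=[{"fingers": 0,"travel": [4,2,0],"roll": 5},{"fingers": 0,"travel": [7,4,0],"roll": 10},{"fingers": 0,"travel": [7,4,0],"roll": 10}])

```text
time_s: 11.05
tcp_pos: [0.7125, -0.3446, 0.1608]
ee_rot: [[0.178, -0.984, -0.006], [-0.984, -0.178, 0.002], [-0.003, 0.006, -1.0]]
wrist_force: [0.5, 1.4, -0.2]
gripper_width: 0.006
```

```bash
python3 -c "
from h import *
now();camangle('top','top4');camangle('scene','scene4')
for c in('top','scene'):cylfit(c,cv2.imread(f'pics/{c}4.png'))
a=cv2.imread('pics/top4.png')[150:270,195:315];cv2.imwrite('pics/t4c.png',cv2.resize(a,None,fx=5,fy=5,interpolation=cv2.INTER_CUBIC))"
```

```text
t 11.05 fix mm [ -21.9 -449.6] tipz 149.8 fyaw 79.6 F [ 0.5  1.4 -0.2] J [-14.  42.  24.  -0. -73.  24.] g 0.006
top knob 44 [252.9 180. ] r mm 64.6 cam -0.8
scene knob 65 [305.7 218.6] r mm 66.6 cam 5.7
top best [ 0.88470891 -0.5       ] plausible -4.0 2.5 weighted -0.8874068139221544
scene best [ 0.91292019 -1.5       ] plausible -5.0 3.0 weighted -0.8453070525437747
```

View pics/t4c.png

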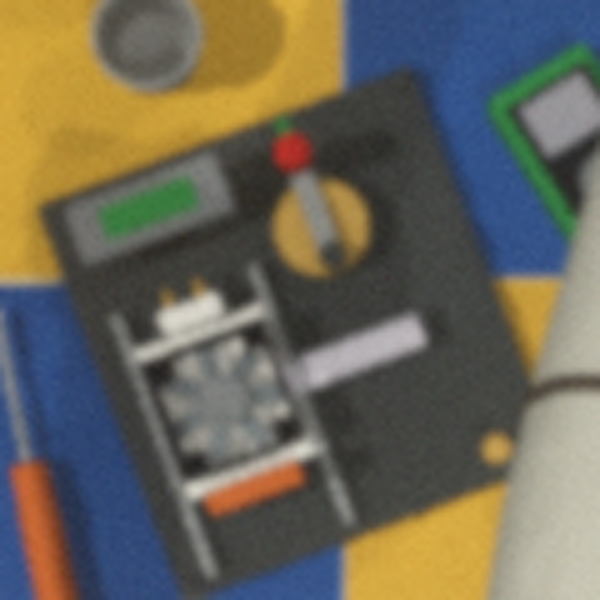

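The lever now points at the green mark: the knob is at (293, 152) in the crop, and both cameras put the cam at -0.8°. Next is the carriage.

```bash
python3 -c "
from h import *
move([(-.15,-.2,.15,40),(-.15,0,.15,0),(-.15,0,.036,0)])"
```

```text
[-21.96, 17.24, 0.19] roll 40.0
[-41.66, 20.72, 0.27] roll 80.0
[-41.62, 20.68, 11.67] roll 80.0
```

arm_command(rows=[{"fingers": 0,"travel": [-3.6,2.7,0],"roll": 7},{"fingers": 0,"travel": [-7.3,5.5,0],"roll": 14},{"fingers": 0,"travel": [-11,8.3,0],"roll": 21},{"fingers": 0,"travel": [-14.6,11.3,0],"roll": 28},{"fingers": 0,"travel": [-18.3,14.2,0],"roll": 34},{"fingers": 0,"travel": [-22,17.2,0],"roll": 40},{"fingers": 0,"travel": [-26.3,18.2,0],"roll": 48},{"fingers": 0,"travel": [-30.8,19,0],"roll": 56},{"fingers": 0,"travel": [-35.4,19.8,0],"roll": 64},{"fingers": 0,"travel": [-39.6,20.5,0],"roll": 72}])

```text
time_s: 12.15
tcp_pos: [0.4431, 0.0046, 0.1635]
ee_rot: [[-0.857, -0.515, -0.001], [-0.515, 0.857, 0.0], [0.001, 0.001, -1.0]]
wrist_force: [-0.3, -0.3, -0.5]
gripper_width: 0.005
```

arm_command(rows=[{"fingers": 0,"travel": [0,0,0],"roll": 4},{"fingers": 0,"travel": [0,0,0],"roll": 8},{"fingers": 0,"travel": [0,0,0],"roll": 8}])

```text
time_s: 12.45
tcp_pos: [0.444, 0.0037, 0.1635]
ee_rot: [[-0.918, -0.397, -0.001], [-0.397, 0.918, 0.0], [0.001, 0.001, -1.0]]
wrist_force: [0.1, 0.4, -0.2]
gripper_width: 0.008
```

```bash
python3 -c "
from h import *
now();move([(-.15,0,.15,0),(-.15,0,.036,0)])"
```

```text
t 12.45 fix mm [-150.2  -28.9] tipz 152.5 fyaw 2.7 F [ 0.1  0.4 -0.2] J [ 22.   8. -30.  -0. -52. -88.] g 0.008
[-0.16, 2.89, 0.25] roll 2.7
[-0.17, 2.88, 11.65] roll 2.7
```

arm_command(rows=[{"fingers": 0,"travel": [-0.2,1.5,0.2],"roll": 1.5},{"fingers": 0,"travel": [-0.2,2.9,2],"roll": 2.7},{"fingers": 0,"travel": [-0.2,2.9,5.5],"roll": 2.7},{"fingers": 0,"travel": [-0.2,2.9,9],"roll": 2.7},{"fingers": 0,"travel": [-0.2,2.9,11.4],"roll": 2.7},{"fingers": 0,"travel": [-0.2,2.9,11.4],"roll": 2.7},{"fingers": 0,"travel": [-0.2,2.9,11.4],"roll": 2.7}])

```text
time_s: 13.15
tcp_pos: [0.4355, 0.03, 0.0498]
ee_rot: [[-0.936, -0.352, -0.001], [-0.352, 0.936, -0.001], [0.001, -0.0, -1.0]]
wrist_force: [0.3, 0.5, -1.0]
gripper_width: 0.003
```

```bash
python3 -c "
from h import *
now();move([(-.11,0,.036,0),(-.07,0,.036,0),(-.0645,0,.036,0)])"
```

```text
t 13.15 fix mm [-148.8   -1.4] tipz 38.8 fyaw -0.1 F [ 0.3  0.5 -1. ] J [ 25.  18. -39.   0. -33. -95.] g 0.003
[-3.88, 0.14, 0.28] roll -0.1
[-7.88, 0.15, 0.27] roll -0.1
[-8.43, 0.15, 0.27] roll -0.1
```

Pushing slowly to just short of home, then in small steps while watching the force.

arm_command(rows=[{"fingers": 0,"travel": [-1.8,0.1,0],"roll": 0},{"fingers": 0,"travel": [-3.3,0.1,0],"roll": 0},{"fingers": 0,"travel": [-4,0.1,0],"roll": 0},{"fingers": 0,"travel": [-4.6,0.1,0],"roll": 0},{"fingers": 0,"travel": [-5.2,0.1,0],"roll": 0},{"fingers": 0,"travel": [-5.8,0.1,0],"roll": 0},{"fingers": 0,"travel": [-6.4,0.1,0],"roll": 0},{"fingers": 0,"travel": [-7,0.1,0],"roll": 0},{"fingers": 0,"travel": [-7.5,0.1,0],"roll": 0},{"fingers": 0,"travel": [-7.8,0.1,0],"roll": 0}])

```text
time_s: 14.15
tcp_pos: [0.5089, 0.0583, 0.0495]
ee_rot: [[-0.937, -0.35, 0.0], [-0.35, 0.937, -0.0], [-0.0, -0.0, -1.0]]
wrist_force: [-2.3, -1.8, 2.3]
gripper_width: 0.003
```

arm_command(rows=[{"fingers": 0,"travel": [-0.1,0,0],"roll": 0},{"fingers": 0,"travel": [-0.2,0,0],"roll": 0},{"fingers": 0,"travel": [-0.3,0,0],"roll": 0},{"fingers": 0,"travel": [-0.3,0,0],"roll": 0}])

```text
time_s: 14.55
tcp_pos: [0.5111, 0.0591, 0.0495]
ee_rot: [[-0.937, -0.35, 0.0], [-0.35, 0.937, -0.0], [-0.0, -0.0, -1.0]]
wrist_force: [-1.5, -2.1, 1.0]
gripper_width: 0.005
```

```bash
python3 -c "
from h import *
now()"
```

```text
t 14.55 fix mm [-67.8  -0.8] tipz 38.5 fyaw -0.2 F [-1.5 -2.1  1. ] J [ 25.  24. -28.   0. -38. -94.] g 0.005
```

arm_command(rows=[{"fingers": 0,"travel": [-0.1,0,0],"roll": 0},{"fingers": 0,"travel": [-0.2,0,0],"roll": 0},{"fingers": 0,"travel": [-0.3,0,0],"roll": 0},{"fingers": 0,"travel": [-0.3,0,0],"roll": 0}])

```text
time_s: 14.95
tcp_pos: [0.5138, 0.0601, 0.0495]
ee_rot: [[-0.937, -0.35, -0.0], [-0.35, 0.937, -0.0], [0.001, -0.0, -1.0]]
wrist_force: [-1.9, -2.1, 1.5]
gripper_width: 0.0
```

arm_command(rows=[{"fingers": 0,"travel": [-0.1,0,0],"roll": 0},{"fingers": 0,"travel": [-0.1,0,0],"roll": 0}])

```text
time_s: 15.15
tcp_pos: [0.5138, 0.0601, 0.0495]
ee_rot: [[-0.937, -0.35, -0.002], [-0.35, 0.937, -0.001], [0.003, 0.0, -1.0]]
wrist_force: [-4.4, -3.5, 4.2]
gripper_width: 0.002
```

arm_command(rows=[{"fingers": 0,"travel": [-0.1,0,0],"roll": 0},{"fingers": 0,"travel": [-0.1,0,0],"roll": 0}])

```text
time_s: 15.35
tcp_pos: [0.5138, 0.0601, 0.0495]
ee_rot: [[-0.937, -0.35, -0.004], [-0.35, 0.937, -0.002], [0.005, 0.0, -1.0]]
wrist_force: [-7.2, -3.3, 5.2]
gripper_width: 0.004
```

The TCP stopped at fixture x of about -65 mm, where home was predicted, and the force is rising. One firmer press to confirm, then I'll back off and clear.

arm_command(rows=[{"fingers": 0,"travel": [-0.15,0,0],"roll": 0},{"fingers": 0,"travel": [-0.25,0,0],"roll": 0},{"fingers": 0,"travel": [-0.25,0,0],"roll": 0}])

```text
time_s: 15.65
tcp_pos: [0.5138, 0.0601, 0.0492]
ee_rot: [[-0.937, -0.349, -0.009], [-0.349, 0.937, -0.003], [0.01, 0.0, -1.0]]
wrist_force: [-11.8, -3.6, 8.8]
gripper_width: 0.004
```

arm_command(rows=[{"fingers": 0,"travel": [1,0,0],"roll": 0},{"fingers": 0,"travel": [4,0,0],"roll": 0},{"fingers": 0,"travel": [6,0,-2],"roll": 0},{"fingers": 0,"travel": [6,0,-6],"roll": 0},{"fingers": 0,"travel": [6,0,-10],"roll": 0},{"fingers": 0,"travel": [6,-4,-12],"roll": 0},{"fingers": 0,"travel": [6,-8,-12],"roll": 0},{"fingers": 0,"travel": [6,-12,-12],"roll": 0},{"fingers": 0,"travel": [6,-16,-12],"roll": 0},{"fingers": 0,"travel": [6,-20,-12],"roll": 0}])

```text
time_s: 16.65
tcp_pos: [0.5343, -0.1478, 0.1705]
ee_rot: [[-0.936, -0.351, 0.006], [-0.351, 0.936, 0.0], [-0.005, -0.002, -1.0]]
wrist_force: [0.7, -0.2, 1.0]
gripper_width: 0.009
```

arm_command(rows=[{"fingers": 0,"travel": [0,-4,0],"roll": 0},{"fingers": 0,"travel": [0,-8,0],"roll": 0},{"fingers": 0,"travel": [0,-12,0],"roll": 0},{"fingers": 0,"travel": [0,-16,0],"roll": 0},{"fingers": 0,"travel": [0,-16,0],"roll": 0},{"fingers": 0,"travel": [0,-16,0],"roll": 0}])

```text
time_s: 17.25
tcp_pos: [0.5888, -0.2972, 0.1692]
ee_rot: [[-0.937, -0.349, 0.002], [-0.349, 0.937, -0.0], [-0.002, -0.001, -1.0]]
wrist_force: [-0.1, 0.6, -0.5]
gripper_width: 0.007
```

```bash
python3 -c "
from h import *
now();camangle('top','top5');camangle('scene','scene5')
for c in('top','scene'):cylfit(c,cv2.imread(f'pics/{c}5.png'))
p=cv2.imread('pics/top5.png');hsv=cv2.cvtColor(p,cv2.COLOR_BGR2HSV);m=cv2.inRange(hsv,(5,150,80),(17,255,255))
n,L,st,ce=cv2.connectedComponentsWithStats(m)
for i in range(1,n):
    f=RF.T@(world('top',ce[i],z=.065)[0,:2]-O)
    if st[i,4]>20 and abs(f[1])<.03 and -.12<f[0]<0: print('plate top mm',f*1e3,'travel',f[0]*1e3+92.5,st[i,4])
a=p[150:270,195:315];b=cv2.imread('pics/scene5.png')[155:275,220:340]
cv2.imwrite('pics/f5.png',cv2.resize(np.hstack([a,b]),(800,400),interpolation=cv2.INTER_CUBIC))"
```

```text
t 17.25 fix mm [-120.9 -361.6] tipz 158.2 fyaw -0.3 F [-0.1  0.6 -0.5] J [-13.  28.   0.  -0. -62. -57.] g 0.007
top knob 42 [253.  180.1] r mm 64.3 cam -0.6
scene knob 72 [305.5 218.4] r mm 66.0 cam 5.3
top best [ 0.88356458 -0.5       ] plausible -3.5 2.5 weighted -0.5126574074721215
scene best [ 0.94823675 -1.5       ] plausible -5.0 2.0 weighted -1.3694933979938848
plate top mm [-49.94029898  -0.86828639] travel 42.559701018483786 86
```

View pics/f5.png

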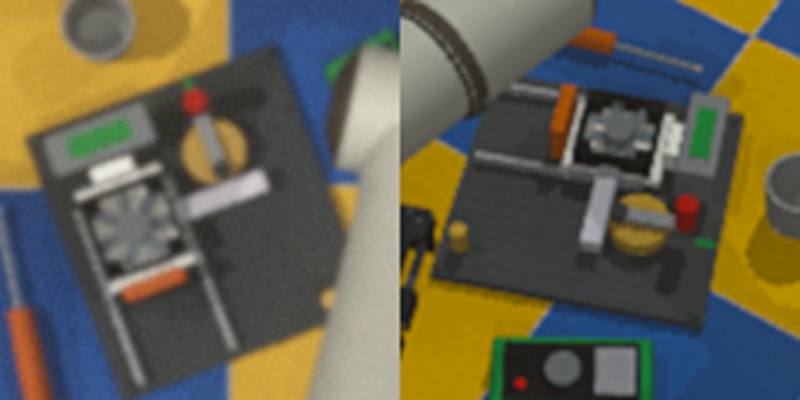

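Both views show the lever along the rails (knob at (195, 100) and (686, 213)) and the nose at the dock. The estimates differ a little: TCP travel gives about 44.6 mm, while the coarse top-image blob gives 42.6. I'll take one close wrist look at the nose and dock.

arm_command(rows=[{"fingers": 0,"travel": [-2.5,3.6,0],"roll": 0},{"fingers": 0,"travel": [-5,7.2,0],"roll": 0},{"fingers": 0,"travel": [-7.5,10.8,0],"roll": 0},{"fingers": 0,"travel": [-10,14.4,0],"roll": 0},{"fingers": 0,"travel": [-12.5,18,0],"roll": 0},{"fingers": 0,"travel": [-15,21.6,0],"roll": 0},{"fingers": 0,"travel": [-17.5,25.2,0],"roll": 0},{"fingers": 0,"travel": [-20,28.8,0],"roll": 0},{"fingers": 0,"travel": [-22.5,32.4,0],"roll": 0},{"fingers": 0,"travel": [-25,36,0],"roll": 0}])

```text
time_s: 18.35
tcp_pos: [0.6957, 0.1318, 0.1706]
ee_rot: [[-0.936, -0.352, 0.002], [-0.352, 0.936, 0.001], [-0.002, 0.0, -1.0]]
wrist_force: [0.7, -0.0, 0.9]
gripper_width: 0.003
```

arm_command(rows=[{"fingers": 0,"travel": [0,0,0],"roll": 0},{"fingers": 0,"travel": [0,0,0],"roll": 0},{"fingers": 0,"travel": [0,0,0],"roll": 0}])

```text
time_s: 18.65
tcp_pos: [0.6955, 0.1284, 0.17]
ee_rot: [[-0.937, -0.351, 0.0], [-0.351, 0.937, 0.0], [-0.0, -0.0, -1.0]]
wrist_force: [0.5, -0.2, -0.7]
gripper_width: 0.003
```

```bash
python3 -c "
from h import *
now();shot('wrist','w6')"
```

```text
t 18.65 fix mm [129.1  -1. ] tipz 159.0 fyaw -0.1 F [ 0.5 -0.2 -0.7] J [ 24.  33.   8.   0. -66. -93.] g 0.003
```

View pics/w6.png

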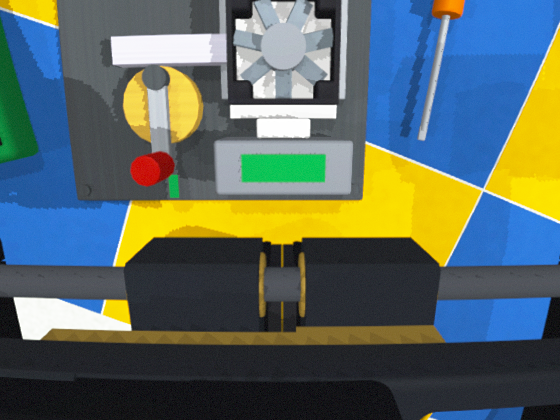

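```bash
python3 -c "
from h import *
np.set_printoptions(precision=1,suppress=True,linewidth=150)
k,D,c=K('wrist');s=sense();p,d=capture('wrist');M=np.array(c['mount']);R=np.array(s['ee_rot'])
for u in (270,296):
  for v in range(100,150):
    r=cv2.undistortPoints(np.array([[[u,v]]],float),k,D)[0,0]
    if d[v,u]==0: continue
    q=np.r_[r,1]*d[v,u]; w=R@(M[:3,:3]@q+M[:3,3])+s['tcp_pos']; f=RF.T@(w[:2]-O)
    print(u,v,np.r_[f,w[2]]*1e3,p[v,u])
"; python3 -c "
import cv2;a=cv2.imread('pics/w6.png')[95:205,205:365];cv2.imwrite('pics/w6c.png',cv2.resize(a,None,fx=5,fy=5,interpolation=cv2.INTER_NEAREST))"
```

```text
270 100 [48.7 -9.9 49.4] [45 47 51]
270 101 [49.4 -9.9 49.1] [50 50 57]
270 102 [50.1 -9.9 49.3] [48 48 54]
270 103 [50.8 -9.9 49.6] [37 36 39]
270 104 [ 51.1 -10.3  37.9] [66 68 68]
270 105 [ 51.3 -10.7  25.4] [205 205 204]
270 106 [ 52.1 -10.7  25.1] [253 253 252]
270 107 [ 52.8 -10.7  24.3] [252 252 252]
270 108 [ 53.6 -10.7  25.8] [251 251 251]
270 109 [ 54.4 -10.7  24.7] [252 252 251]
270 110 [ 55.1 -10.7  25.3] [251 252 251]
270 111 [ 55.9 -10.8  23.4] [251 252 251]
270 112 [ 56.7 -10.7  26.2] [251 252 251]
270 113 [ 57.5 -10.7  25.7] [252 252 251]
270 114 [ 58.2 -10.8  24.9] [252 252 251]
270 115 [ 59.  -10.8  24.9] [219 219 217]
270 116 [ 59.8 -10.8  25. ] [200 201 201]
270 117 [ 60.5 -10.7  26.1] [184 185 185]
270 118 [ 61.4 -10.2  42.5] [198 198 197]
270 119 [ 62.1 -10.2  44.6] [255 255 255]
270 120 [ 62.8 -10.2  43.2] [255 255 255]
270 121 [ 63.6 -10.2  45. ] [255 255 255]
270 122 [ 64.3 -10.2  44.6] [254 255 254]
270 123 [ 65.  -10.2  44.6] [254 254 254]
270 124 [ 65.7 -10.3  43.5] [254 254 254]
270 125 [ 66.5 -10.3  43.3] [254 254 254]
270 126 [ 67.2 -10.3  43.8] [254 25
[... 2171 characters left out ...]
]
296 132 [71.6  9.1 45. ] [254 254 254]
296 133 [72.4  9.1 43.4] [254 254 254]
296 134 [73.1  9.  45.7] [254 254 254]
296 135 [73.9  9.1 44. ] [254 254 253]
296 136 [74.7  9.1 43.3] [223 222 222]
296 137 [75.4  9.2 43.3] [179 180 177]
296 138 [76.2  9.2 41.7] [85 88 88]
296 139 [76.5  8.9 50.8] [ 91  98 104]
296 140 [76.8  8.6 58.6] [116 122 129]
296 141 [77.3  8.5 60.9] [151 158 164]
296 142 [78.1  8.5 60.8] [153 158 167]
296 143 [78.8  8.5 60.5] [161 170 177]
296 144 [79.5  8.5 60.2] [171 179 186]
296 145 [80.1  8.5 60.9] [168 177 183]
296 146 [80.8  8.5 60.9] [168 178 185]
296 147 [81.6  8.5 60.1] [169 178 185]
296 148 [82.2  8.5 61.8] [169 179 185]
296 149 [83.   8.5 60.6] [169 177 183]
```

View pics/w6c.png

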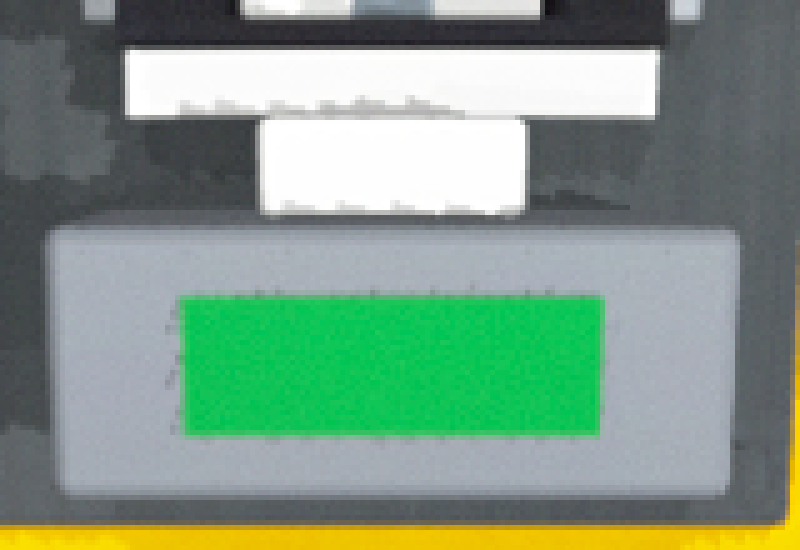

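The depth profile runs from the nose top (x about 75.5 mm) straight up the dock's rear face (x about 76.4 mm) with no visible gap, so the carriage is home. The tool is 160 mm up and touching nothing, so I'm handing in.

```bash
python3 -c "
from station import *
print(finish_job())"
```

```text
the job is handed in; nothing more can be done
None
```

The cam is at its low point, the fan is home against the dock, and I handed the job in at about 19 s of the 54 s allowed.

**Cam:** I pushed the red knob round with closed fingers from about 88° to 8°, measured it, and finished in a second push. Before I touched the carriage, both cameras put it at about -0.8°. After the carriage push it read -0.5° (top) and -1.4° (scene), and the knob still stood over the green mark.

**Carriage:** I pushed the orange plate until it stopped dead, with fingertip travel giving about 44.6 mm. It held against a rising force of about 12 N horizontally. The close wrist view and depth reading showed no gap between nose and dock.

**Checks that disagreed:**
- The top camera's colour patch of the plate gave only 42.6 mm of travel. I trusted the hard stop and the wrist view instead.
- Early on, a simple knob reading from the scene camera differed from the top camera by several degrees. A fitted knob shape brought the two into line.

**Surroundings:** Nothing was gripped or lifted. I did not measure the loose things again, but the later pictures of the cup, meter, screwdriver and bushing showed no sign that they had moved. The tool finished about 160 mm above the table, touching nothing.

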